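# Put the fork caddy away and flip the box lid shut

## Robot

A 6-joint arm with a two-finger parallel gripper is mounted at the origin on a cart in front of the work surface, level with it; the furniture and walls round the work are solid. World frame = base frame: x ahead of the robot, y to its left, z up, the work surface at z = 0. Lengths are in m, angles in rad, forces in N, time in s.
With the tool pointing down it reaches from about 0.275 to 0.975 m from the base axis. Payload 8.4 kg.
Tool frame: the origin (TCP) lies on the front face of the gripper's body, between the roots of the fingers; the fingertips stand 88 mm ahead of it and the grasp point (between the pads) lies 69 mm ahead of it; z points along the fingers, y is the direction in which the jaws open and shut (so a half turn about z gives the same grasp; the last joint's range is limited). The gripper opens to 92 mm and grips with 3 to 60 N. Pads are 20 mm wide; open, the fingers measure 128 mm over their backs; the gripper's body (75 mm by 189 mm) begins 69 mm behind the grasp point.
Start: joints at [-1.228, 0.353, 1.633, -0, 1.155, -0.002], TCP at [0.211, -0.588, 0.303] pointing down, gripper open.
Joint ranges: [-2.63, 2.63], [-0.92, 2.1], [0.06, 2.66], [-1.3, 4.44], [0, 2.69], [-3.02, 3.02]. Speed limits (rad/s): [2.22, 2.22, 2.79, 3.14, 3.14, 3.14].

## Interface

Orientations are given as a rotation vector (axis times angle).
In Python, from plant import manip gives the robot as it stands. The module is installed in compiled form; this text tells all that it offers.
- The arm moves only by the shell command python3 -m jog 'ROWS' [OPENING] [FORCE]. ROWS is JSON, a list of rows, each a list of 2 entries, a list of its own where there are three numbers: the shift along the tool's x, y, z in units of 40 mm (1.0 is 40 mm), then the turn about the tool's z in units of 6 degrees (1.0 is 6 degrees). A call has 1 to 12 rows; each row shifts and turns the commanded pose from where the row before left it, along the tool's axes as they then stand; what a row does not reach is not made up. A row lasts 1/8 s, in which the tool goes at most 62.5 mm and 10.7 degrees, less where a joint would pass 70% of its speed; a pose out of reach is approached as far as the arm can. A call is refused whole if a number of a shift passes 1 or a number of a turn 1, either way. A call with a gripper value outside its range is refused whole. OPENING is the opening, from 0 (shut) to 1 (fully open), set as the call begins (- or left out, the last holds). The fingers move at their own pace and stop on an object; FORCE is the grip in N (left out, the last holds). Time passes only in rows, so rows that do not move let the fingers close. It gives the time, the measured TCP pose, the force and the opening at its end, in the units of the state.
- manip.state(): the state, without advancing time (a new reading comes with each control period).
- manip.snapshot(name): name is "side" or "top"; returns (picture, depth): 480x640x3 uint8, red, green, blue; 480x640 float32, m along the optical axis (not along the pixel's ray), 0 where there is no reading.
- manip.calibration(name): a dict with "mtx" (3x3 intrinsics, pixels), "k1" (the pictures are not rectified: a ray, as slopes to the right and down, at radius r is drawn at 1 + k1 r^2 times it, then the intrinsics apply), "R" (3x3) and "t" (3): a world point X has camera coordinates R X + t. Camera axes: x right, y down, z forward; pixel columns grow to the right and rows downward; lengths in m; the calibration is good to about 2 mm. A picture is of the moment at which its call begins. calibration takes no time and is no camera call.
- manip.hand_in(): hands the job in, once; it reports no verdict.
The state is a dict: "time": time; "q": joint angles; "joint_vel": joint speeds; "effort": joint torques, N m; "ee_pos": TCP position; "tool_rot": TCP orientation; "contact_force": force on the tool from outside, world axes, zero at the start; "ft_torque": the same for the moment, N m; "grip_width": finger opening in m.
Only numpy, scipy, OpenCV 4.12 (cv2) and the standard library are available. Lean on these libraries where they do the work, as an engineer would, in place of code of your own. Each camera call takes 0.05 s, during which the arm holds its last target.

## Task

Pull the steel fork caddy by its front fin straight out until it stands flat on the worktop wholly clear of the riser shelf, and let go of it there. Then take it again by the carry bar across its middle, lower it into the empty bay of the lidded counter box until it stands on the bay's floor, and let go. Last, push the open lid over past upright from behind so that its own weight swings it shut, without touching it on the way down, and leave the salt dredger, the dip tub and the meal carton where they are.

Things in the scene. Friction and masses are not known exactly. Their poses are not given: they have to be found in the camera images.
- caddy_bar (a point): Middle of the carry bar of the loose steel fork caddy, 80 mm above the caddy's underside, over its middle. The bar runs across the caddy (its y): 14 mm thick along x, 12 mm high, 62 mm long, on two end posts; open space under it down to the tray's rim at 50 mm. Axes: x along the caddy, away from the robot at the start, z up. At the start the bar is hidden about 20 mm behind the riser's front edge.
- caddy_rim (a point): Centre of the caddy's tray at rim height, 50 mm above its underside. The caddy (0.3 to 0.6 kg) is a plain steel open tray 124 mm long (x), 64 mm wide (y), 50 mm high, holding wooden forks, with a fin on each end (178 mm over both fins). At the start it stands on the worktop under the riser with the front fin and about 40 mm of tray sticking out.
- caddy_fin (a point): Middle of the part to grip of the caddy's front fin (the -x end), 77 mm from the caddy's middle and 54 mm above its underside. The fin is upright, 10 mm thick (y), reaches from 61 to 89 mm from the middle of the caddy and from 22 to 72 mm above the underside.
- riser_front (a point): Point on the worktop under the middle of the front edge of the fixed steel riser shelf. x points into the riser, away from its open front, z up. The caddy is clear of the riser once its middle is more than 89 mm in front of this edge.
- riser_top (a point): Centre of the top of the riser shelf: a plate 160 mm deep (x), 180 mm wide (y), 6 mm thick, its top 100 mm above the worktop, on two side walls (163 mm clear between them), open at the front. Two tubs stand fixed on its rear half, up to 137 mm above the worktop. Axes as riser_front.
- bay (a point): Centre of the floor of the empty bay, the right-hand (-y) one of the two bays of the counter box, 5 mm above the worktop. The bay is 196 mm long (x) and 84 mm wide (y); the caddy goes in lengthwise, either way round. x along the bay, away from the robot, y towards the lid's hinge, z up.
- box_top (a point): Centre of the fixed steel counter box at the height of its rim, 105 mm above the worktop. The box is 206 mm long (x) and 183 mm wide (y), walls 5 mm thick; the divider between its two bays is 85 mm high. The left (+y) bay holds a like caddy that is fixed. Axes as the bay.
- lid_hinge (a point): Middle of the lid's hinge axis, on the top edge of the box's left (+y) wall, 107 mm above the worktop. Same axes as the bay; the hinge axis runs along x.
- lid_edge (a point): Middle of the lid's free edge (a round 8 mm rod along it), 187 mm from the hinge axis. The lid is a plain flat steel plate 206 mm along the hinge, 183 mm from hinge to edge, 3 mm thick, 0.36 kg.
- lid (a joint): Lid angle in rad: 0 shut and level on the box, 1.57 upright, larger leaning away from the box to the left (stop at 1.95). The hinge is a little stiff and damped: the lid stands by itself to about 0.25 rad either side of upright, and falls shut by its own weight, slowly enough not to slam, once it is pushed past that.
- salt_dredger: Bystander: loose aluminium salt shaker, 68 mm across, 115 mm high; origin at the centre of its underside.
- green_tub: Bystander: loose lidded dip tub, 66 x 73 x 37 mm high; origin at the centre of its underside.
- carton: Bystander: loose folded meal carton, 133 x 64 x 60 mm high; origin at the centre of its underside.

How it is judged:
On the way, in this order (a step that is already met when the one before it is completed fails the run):
1. the caddy stands flat on the worktop, wholly clear of the riser, and is let go (x of caddy_bar in the frame of riser_front below -0.087 m and height (world z) of caddy_bar below 0.086 m and angle between caddy_bar's own z axis and vertical below 0.1 rad and contact force between the fingers and caddy below 0.1 N), for 0.2 s.
2. the caddy stands on the floor of the empty bay, let go, with the lid still open (x of caddy_bar in the frame of bay between -0.02 and 0.02 m and y of caddy_bar in the frame of bay between -0.02 and 0.02 m and z of caddy_bar in the frame of bay below 0.086 m and angle between caddy_bar's own z axis and vertical below 0.1 rad and contact force between the fingers and caddy below 0.1 N and value of joint lid above 1.2 rad), for 0.2 s.
At the end, for the whole second after the job is handed in: The lid is shut (within 0.04 rad), and the caddy stands at rest on the floor of the right-hand bay: its middle within 20 mm of the bay's middle lengthwise and crosswise, flat within 0.1 rad and down within 6 mm (value of joint lid below 0.04 rad and x of caddy_bar in the frame of bay between -0.02 and 0.02 m and y of caddy_bar in the frame of bay between -0.02 and 0.02 m and z of caddy_bar in the frame of bay below 0.086 m and angle between caddy_bar's own z axis and vertical below 0.1 rad and linear speed of caddy below 0.02 m/s); the robot touches nothing.
It fails at once if the robot touches the lid while it is lower than 0.9 rad (it must fall by its own weight) (value of joint lid below 0.9 rad and contact force between any of the fingers, the arm and lid above 0.5 N).
It fails at once if the salt dredger, the dip tub or the carton is moved by more than 30 mm or tipped over (distance of any of salt_dredger, green_tub, carton from where it was at the start of the episode above 0.03 m or angle between any of salt_dredger, green_tub, carton's own z axis and vertical above 0.5 rad).
It also fails if it takes over 72 s, if anything falls off the work surface, if the arm or the gripper's body presses on something with over 40 N, if the wrist force passes 120 N, or if a joint passes its speed limit or range.

## Working session

There is one attempt and no reset: what is moved stays moved. The work goes in short steps, Python scripts to look and compute and a shell command to move; the robot and the scene stay as the last step left them, time stands still between calls to the robot, and variables do not carry over. Pictures are saved under pics/ and viewed, and the job is handed in when it is done.

```bash
mkdir -p pics; cat > h.py <<'E'
import numpy as np, cv2
from plant import manip
def snap(n,f):
    p,d=manip.snapshot(n); cv2.imwrite(f'pics/{f}.png',p[:,:,::-1]); np.savez(f'pics/{f}.npz',p=p,d=d); return p,d
def cloud(n,d):
    c=manip.calibration(n);K=np.array(c['mtx']);R=np.array(c['R']);t=np.array(c['t'])
    v,u=np.mgrid[0:480,0:640]; pts=np.stack([u,v],-1).reshape(-1,1,2).astype(float)
    s=cv2.undistortPoints(pts,K,np.array([c['k1'],0,0,0,0.])).reshape(480,640,2)
    X=np.dstack([s[...,0]*d,s[...,1]*d,d]); W=(X-t)@R
    W[d<=0]=np.nan; return W
E
python3 - <<'E'
from h import *
for n in('side','top'):
    p,d=snap(n,n+'0'); c=manip.calibration(n); print(n,np.round(-np.array(c['R']).T@c['t'],3),c['k1'])
s=manip.state(); print({k:np.round(v,3) for k,v in s.items()})
E
```

```text
side [0.377 1.    1.134] -0.13079896606316546
top [-0.444  0.314  1.463] -0.16318877995301648
{'time': np.float64(0.1), 'q': array([-1.228,  0.354,  1.634,  0.   ,  1.155, -0.002]), 'joint_vel': array([ 0.001, -0.   , -0.002,  0.002,  0.001,  0.001]), 'effort': array([ 0.0000e+00, -5.9491e+01, -3.3493e+01,  7.0000e-02,  1.8000e-02,
       -0.0000e+00]), 'ee_pos': array([ 0.211, -0.588,  0.302]), 'tool_rot': array([-3.094, -0.539,  0.   ]), 'contact_force': array([0.132, 0.584, 0.023]), 'ft_torque': array([-0.059,  0.01 , -0.021]), 'grip_width': np.float64(0.092)}
```

View pics/side0.png

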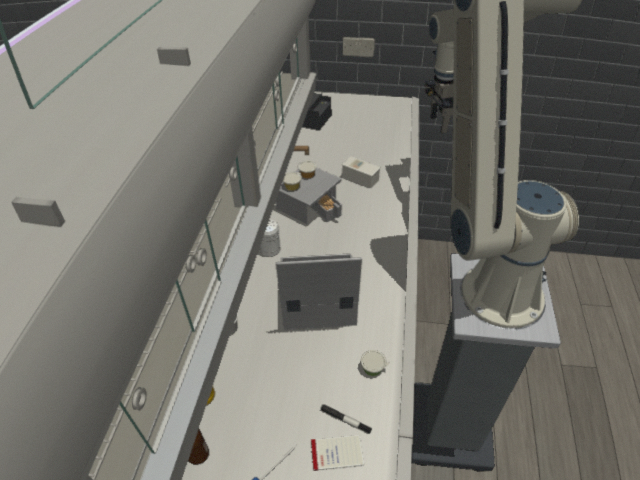

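View pics/top0.png

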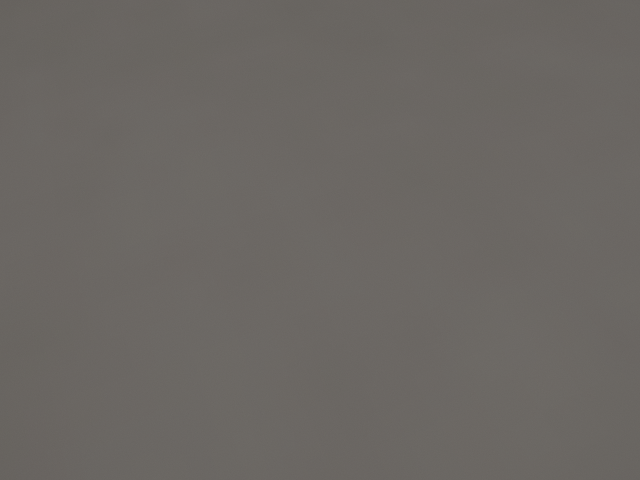

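The side view shows the riser at about (310,190), with the caddy's fin poking out at (337,208). The carton is at (360,171), the dredger at (270,238), the box with its open lid at (320,290), and the dip tub at (373,362). The top view is a uniform grey, so something is blocking it.

```bash
python3 - <<'E'
from h import *
z=np.load('pics/top0.npz'); d=z['d']; print('top depth',d.min(),np.median(d),d.max()); print(z['p'].std((0,1)))
c=manip.calibration('top'); print('top fwd',np.round(np.array(c['R']),3), c['mtx'])
z=np.load('pics/side0.npz'); p,d=z['p'],z['d']; W=cloud('side',d)
cv2.imwrite('pics/crop0.png',cv2.resize(p[140:240,250:390,::-1],None,fx=5.6,fy=5.6,interpolation=cv2.INTER_CUBIC))
cv2.imwrite('pics/crop1.png',cv2.resize(p[215:390,240:400,::-1],None,fx=3.4,fy=3.4,interpolation=cv2.INTER_CUBIC))
m=(W[...,0]>.1)&(W[...,0]<1)&(W[...,1]>-1)&(W[...,1]<.7)&(W[...,2]<.5)
P=W[m]; C=p[m]
# orthographic height map 2mm
im=np.zeros((600,800,3),np.uint8)
o=np.argsort(P[:,2]); P=P[o];C=C[o]
a=((P[:,0]-.1)/.0015).astype(int); b=((.45-P[:,1])/.0015).astype(int)
k=(a>=0)&(a<600)&(b>=0)&(b<800)
col=cv2.applyColorMap(np.clip(P[:,2]/.3*255,0,255).astype(np.uint8)[:,None],cv2.COLORMAP_JET)[:,0]
for (x,y,cc) in zip(a[k],b[k],col[k]): cv2.circle(im,(int(y),599-int(x)),1,cc.tolist(),-1)
for i in range(0,8): 
    cv2.line(im,(0,599-int(i*.1/.0015)),(8,599-int(i*.1/.0015)),(255,255,255)); 
cv2.imwrite('pics/ortho0.png',im)
print('table z',np.nanmedian(W[400:420,260:300,2]),np.nanmedian(W[200:230,370:380,2]))
E
```

```text
top depth 0.0 0.109695405 0.17038034
[1.23055976 1.23972197 1.28582949]
top fwd [[-0.385 -0.923 -0.009]
 [-0.731  0.311 -0.608]
 [ 0.564 -0.227 -0.794]] [[584.47969524   0.         322.18827181]
 [  0.         584.47969524 236.18339954]
 [  0.           0.           1.        ]]
table z 0.0009389022744521456 0.0018010892870818874
```

View pics/crop0.png

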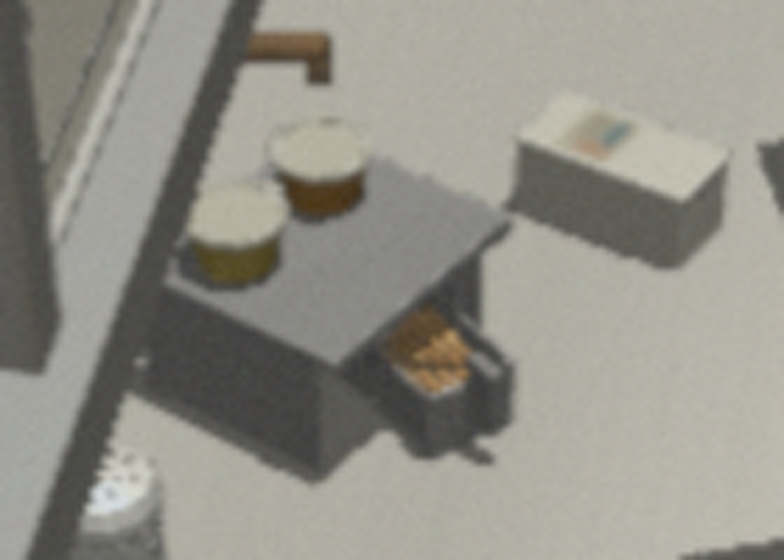

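View pics/crop1.png

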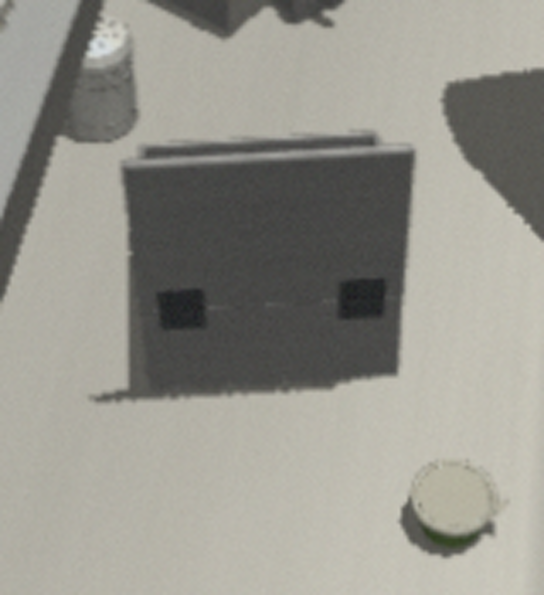

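View pics/ortho0.png

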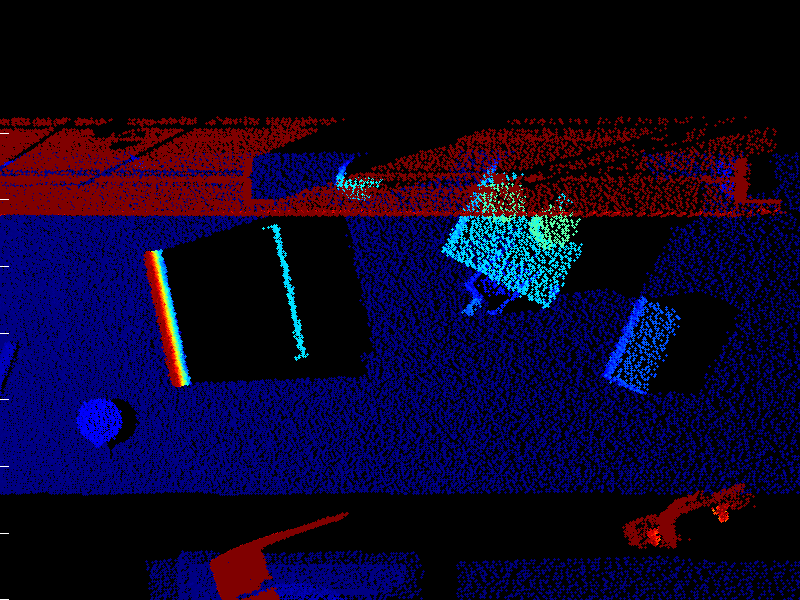

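```bash
python3 - <<'E'
from h import *
z=np.load('pics/side0.npz'); p,d=z['p'],z['d']; W=cloud('side',d)
def rect(P,msg):
    r=cv2.minAreaRect((P[:,:2]*1000).astype(np.float32)); print(msg,np.round(r[0],1),np.round(r[1],1),round(r[2],2),'z',np.round(np.percentile(P[:,2],[5,50,95]),4)); print(np.round(cv2.boxPoints(r),0).tolist())
reg=lambda u0,v0,u1,v1: (np.arange(640)[None]>=u0)&(np.arange(640)[None]<u1)&(np.arange(480)[:,None]>=v0)&(np.arange(480)[:,None]<v1)
X,Y,Z=W[...,0],W[...,1],W[...,2]
rt=W[reg(275,160,345,210)&(abs(Z-.1)<.006)&(X<.8)]; rect(rt,'riser')
lo=W[reg(310,185,350,225)&(Z>.03)&(Z<.085)]; rect(lo,'caddy pts')
for zz in range(20,90,10):
    q=W[reg(310,185,350,225)&(Z>zz*.001)&(Z<zz*.001+.01)]; print(zz,len(q),np.round(q.mean(0),3) if len(q) else '')
fin=W[reg(328,195,345,222)&(Z>.055)&(Z<.085)&(X<.59)]; print(np.round(fin,3).tolist()[:60])
lid=W[reg(265,245,375,335)&(Z>.1)&(Z<.34)&(Y>0)]; rect(lid,'lid')
fr=W[reg(265,245,375,335)&(Z>.08)&(Z<.12)&(Y<.05)&(Y>-.2)]; rect(fr,'rim -y')
g=W[reg(355,340,395,385)&(Z>.03)]; rect(g,'tub')
c=W[reg(335,150,385,190)&(Z>.052)&(Z<.07)]; rect(c,'carton')
s=W[reg(255,215,285,255)&(Z>.105)&(Z<.13)]; rect(s,'dredger')
lidn=lid-lid.mean(0); u,sv,vt=np.linalg.svd(lidn,full_matrices=False); print('lid n',vt[2],sv/np.sqrt(len(lid)),lid.mean(0))
cab=W[(X>.66)&(X<.75)&(Z>.15)&(Y>-.6)&(Y<.4)]; print('cab z pct',np.percentile(cab[:,2],[0,1,5,50,95,100]), 'x',np.percentile(cab[:,0],[0,1,5,50]))
E
```

```text
riser [ 649.1 -331.2] [185.1 163.4] 61.33 z [0.0972 0.1015 0.1049]
[[533.0, -373.0], [676.0, -452.0], [765.0, -289.0], [622.0, -211.0]]
caddy pts [ 578.7 -306.8] [ 86.6 149.1] 18.77 z [0.0324 0.0442 0.069 ]
[[514.0, -250.0], [562.0, -391.0], [644.0, -363.0], [596.0, -222.0]]
20 59 [ 0.579 -0.287  0.025]
30 119 [ 0.574 -0.299  0.036]
40 187 [ 0.575 -0.301  0.044]
50 62 [ 0.562 -0.297  0.053]
60 27 [ 0.545 -0.274  0.065]
70 18 [ 0.546 -0.271  0.074]
80 8 [ 0.586 -0.292  0.086]
[[0.566, -0.33, 0.057], [0.566, -0.326, 0.056], [0.55, -0.263, 0.078], [0.547, -0.268, 0.074], [0.544, -0.265, 0.076], [0.551, -0.271, 0.066], [0.546, -0.26, 0.076], [0.544, -0.269, 0.069], [0.541, -0.27, 0.068], [0.55, -0.26, 0.071], [0.547, -0.262, 0.07], [0.542, -0.257, 0.075], [0.539, -0.257, 0.075], [0.536, -0.263, 0.07], [0.533, -0.258, 0.075], [0.55, -0.265, 0.063], [0.546, -0.26, 0.067], [0.542, -0.254, 0.073], [0.539, -0.255, 0.072], [0.536, -0.257, 0.071], [0.532, -0.258, 0.071], [0.55, -0.266, 0.058], [0.546, -0.26, 0.063], [0.543, -0.259, 0.064], [0.539, -0.255, 0.068], [0.534, -0.246, 0.076], [0.532,
[... 584 characters left out ...]
0.1082]
[[461.0, 6.0], [464.0, -12.0], [663.0, 30.0], [659.0, 48.0]]
tub [369.3 300.8] [69.5 63.8] 46.2 z [0.0328 0.0364 0.0403]
[[322.0, 298.0], [368.0, 254.0], [416.0, 304.0], [370.0, 348.0]]
carton [ 502.4 -459.4] [196.4 136. ] 68.86 z [0.054  0.0618 0.0667]
[[404.0, -526.0], [530.0, -575.0], [601.0, -392.0], [474.0, -343.0]]
dredger [718.1 -90.1] [30.7 65.5] 1.2 z [0.106  0.1113 0.1178]
[[702.0, -58.0], [703.0, -123.0], [734.0, -123.0], [733.0, -57.0]]
lid n [-0.17930068  0.90817877 -0.37823616] [0.06201436 0.05885926 0.03181116] [0.5240491  0.19364709 0.20129699]
cab z pct [0.25902919 0.26883023 0.30536487 0.63732549 0.75107351 0.75558955] x [0.67262493 0.67473171 0.67613159 0.69708813]
```

```bash
cat >> h.py <<'E'
def proj(n,X):
    c=manip.calibration(n);K=np.array(c['mtx']);R=np.array(c['R'])
    return cv2.projectPoints(np.asarray(X,float).reshape(-1,3),cv2.Rodrigues(R)[0],np.array(c['t']),K,np.array([c['k1'],0,0,0,0.]))[0].reshape(-1,2)
def ray(n,uv,z):
    c=manip.calibration(n);K=np.array(c['mtx']);R=np.array(c['R']);t=np.array(c['t'])
    s=cv2.undistortPoints(np.array(uv,float).reshape(-1,1,2),K,np.array([c['k1'],0,0,0,0.])).reshape(-1,2)
    C=-R.T@t; D=np.c_[s,np.ones(len(s))]@R; return C+D*((z-C[2])/D[:,2])[:,None]
def boxl(x0,x1,y0,y1,z0,z1,pose):
    x,y,a=pose; c=np.array([[i,j,k] for i in(x0,x1) for j in(y0,y1) for k in(z0,z1)])
    w=np.c_[x+c[:,0]*np.cos(a)-c[:,1]*np.sin(a), y+c[:,0]*np.sin(a)+c[:,1]*np.cos(a), c[:,2]]
    E=[(0,1),(2,3),(4,5),(6,7),(0,2),(1,3),(4,6),(5,7),(0,4),(1,5),(2,6),(3,7)]
    return [(w[i],w[j]) for i,j in E]
def overlay(n,p,segs,u0,v0,u1,v1,f,name,side=True):
    im=cv2.resize(p[v0:v1,u0:u1,::-1],None,fx=f,fy=f,interpolation=cv2.INTER_CUBIC); raw=im.copy()
    for col,L in segs:
        for a,b in L:
            q=proj(n,[a,b]); q=((q+.5-[u0,v0])*f-.5).round().astype(int)
            cv2.line(im,tuple(map(int,q[0])),tuple(map(int,q[1])),col,1,cv2.LINE_AA)
    cv2.imwrite(f'pics/{name}.png',im)
def caddy(pose): return boxl(-.062,.062,-.032,.032,0,.05,pose)+boxl(-.089,-.061,-.005,.005,.022,.072,pose)+boxl(-.007,.007,-.031,.031,.074,.086,pose)
def riser(pose): return boxl(0,.16,-.09,.09,.094,.1,pose)+boxl(0,.16,-.09,.09,0,.1,pose)
def cbox(pose): return boxl(-.103,.103,-.0915,.0915,0,.105,pose)
E
python3 - <<'E'
from h import *
z=np.load('pics/side0.npz'); p=z['p']
q=np.array([(337,362),(512,222),(380,158)])/5.6+[250,140]-.4
r=ray('side',q,.1); print(r, np.linalg.norm(r[0]-r[1]),np.linalg.norm(r[2]-r[1]))
e=r[1]-r[0]; a=np.arctan2(e[1],e[0])+np.pi/2; m=(r[0]+r[1])/2; print('front',m,np.degrees(a))
e2=r[2]-r[1]; print(np.degrees(np.arctan2(e2[1],e2[0])))
pose=(m[0],m[1],a); cp=(m[0]+.02*np.cos(a),m[1]+.02*np.sin(a),a); print(cp)
overlay('side',p,[((0,255,0),riser(pose)),((0,0,255),caddy(cp))],290,160,370,230,9,'ov1')
E
```

```text
[[ 0.62095522 -0.21969711  0.1       ]
 [ 0.53620661 -0.36810732  0.1       ]
 [ 0.62831553 -0.42457692  0.1       ]] 0.17090324228276021 0.10804105405896772
front [ 0.57858091 -0.29390221  0.1       ] -29.72822463389102
-31.511387322697118
(np.float64(0.595948658406072), np.float64(-0.3038199421049686), np.float64(-0.5188554006338841))
```

View pics/ov1.png

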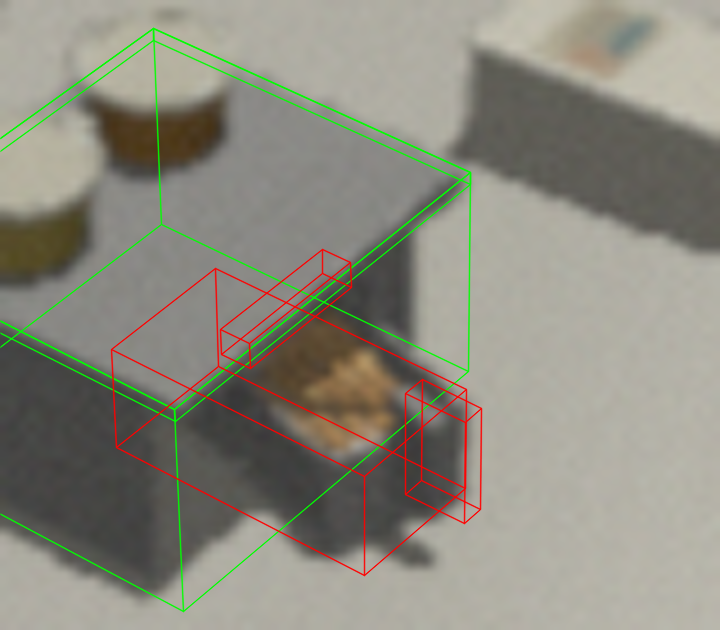

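```bash
python3 - <<'E'
from h import *
from scipy.optimize import least_squares
z=np.load('pics/side0.npz'); p=z['p']
tp=lambda q:np.array(q)/9+[290,160]-.45
L=np.array([[-.062,.032,0],[-.062,.032,.05],[-.089,-.005,.072],[-.089,-.005,.022]])
ob=tp([(325,555),(330,455),(465,408),(465,505)])
def W(v): c,s=np.cos(v[2]),np.sin(v[2]); return np.c_[v[0]+L[:,0]*c-L[:,1]*s,v[1]+L[:,0]*s+L[:,1]*c,L[:,2]]
r=least_squares(lambda v:(proj('side',W(v))-ob).ravel(),[.596,-.304,-.519])
print(r.x,np.degrees(r.x[2]),r.fun*9)
rp=(.5786,-.2939,-.519)
overlay('side',p,[((0,255,0),riser(rp)),((0,0,255),caddy(r.x))],290,160,370,230,9,'ov2')
E
```

```text
[ 0.59300178 -0.32172657 -0.76283169] -43.70703653982568 [11.40082546 -0.84854499  5.23598934  0.02499316 -7.59219698 -1.2955519
 -8.85047354  2.62207092]
```

View pics/ov2.png

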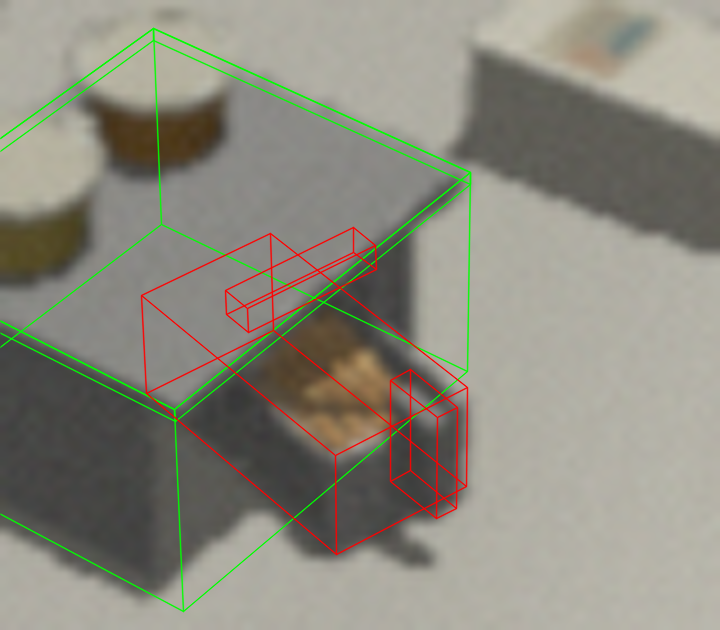

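```bash
python3 - <<'E'
from h import *
z=np.load('pics/side0.npz'); p=z['p'];d=z['d']
c=p[190:225,312:352,::-1].astype(float)**.6; c=c/c.max()*255
cv2.imwrite('pics/z1.png',cv2.resize(c.astype(np.uint8),None,fx=17,fy=17,interpolation=cv2.INTER_LANCZOS4))
E
```

```text
(no output)
```

View pics/z1.png

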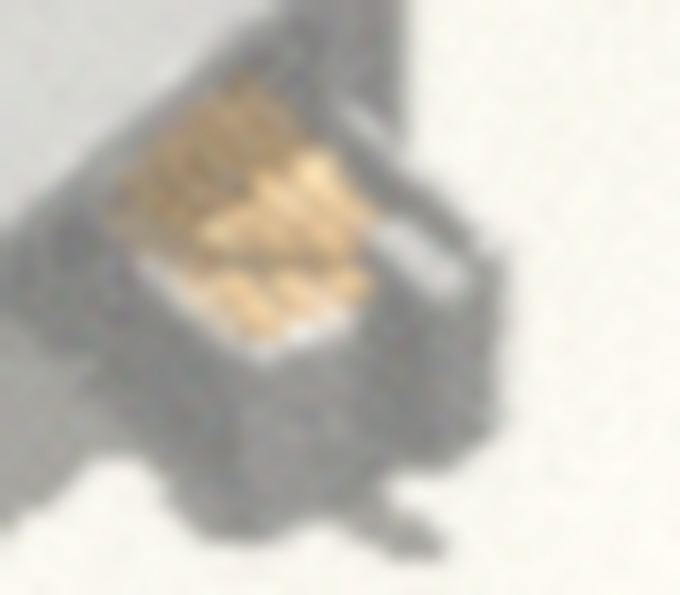

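```bash
python3 - <<'E'
from h import *
from scipy.optimize import least_squares
z=np.load('pics/side0.npz'); p=z['p']
tp=lambda q:np.array(q)/17+[312,190]-.47
L=np.array([[-.062,.032,.05],[-.062,-.032,.05],[-.062,.032,0],[-.062,-.032,0],[-.089,0,.072]])
ob=tp([(262,355),(493,252),(245,538),(490,445),(455,292)])
def W(v): c,s=np.cos(v[2]),np.sin(v[2]); return np.c_[v[0]+L[:,0]*c-L[:,1]*s,v[1]+L[:,0]*s+L[:,1]*c,L[:,2]]
r=least_squares(lambda v:(proj('side',W(v))-ob).ravel(),[.596,-.304,-.519])
v=r.x
print(v,np.degrees(v[2]),r.fun)
print('rim len',ray('side',ob[:2],.05))
c,s=np.cos(v[2]),np.sin(v[2]); print('fin',v[0]-.077*c,v[1]-.077*s)
rp=(.5786,-.2939,-.519)
overlay('side',p,[((0,255,0),riser(rp)),((0,0,255),caddy(v))],290,160,370,230,9,'ov3')
E
```

```text
[ 0.59203107 -0.31816399 -0.81752149] -46.84053095809333 [-1.12582642  0.52339113  0.59437947 -0.45339853  0.02331315  0.77651804
  0.61965704 -0.82120342 -0.079689   -0.10422676]
rim len [[ 0.56958464 -0.25425135  0.05      ]
 [ 0.52799958 -0.29214239  0.05      ]]
fin 0.5393606630815628 -0.26199613765418195
```

View pics/ov3.png

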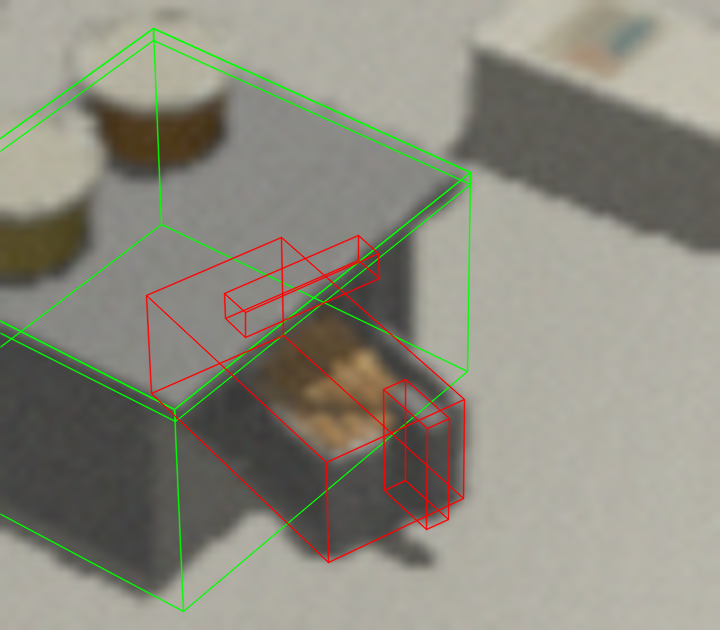

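```bash
cat >> h.py <<'E'
def lidseg(pose,ang):
    x,y,a=pose; c,s=np.cos(a),np.sin(a)
    def w(lx,r): ly=.0915-r*np.cos(ang); return np.array([x+lx*c-ly*s,y+lx*s+ly*c,.107+r*np.sin(ang)])
    P=[w(-.103,0),w(.103,0),w(.103,.187),w(-.103,.187)]
    return [(P[i],P[(i+1)%4]) for i in range(4)]
E
python3 - <<'E'
from h import *
z=np.load('pics/side0.npz'); p,d=z['p'],z['d']; W=cloud('side',d)
X,Y,Z=W[...,0],W[...,1],W[...,2]
v,u=np.mgrid[0:480,0:640]
# lid face robust plane
m=(u>283)&(u<355)&(v>268)&(v<320)
P=W[m]; A=np.c_[P[:,0],P[:,2],np.ones(len(P))]; k=np.linalg.lstsq(A,P[:,1],rcond=None)[0]; print('y = ax+bz+c',k,'std',np.std(A@k-P[:,1]),'yaw',np.degrees(np.arctan(k[0])), 'lid', 1.5708+np.arctan(k[1]*np.cos(np.arctan(k[0]))))
pose=(.5437,.105,np.radians(12))
overlay('side',p,[((0,255,0),cbox(pose)),((0,0,255),lidseg(pose,1.6))],265,240,385,350,6.5,'ov4')
E
```

```text
** On entry to DLASCL parameter number  4 had an illegal value
 ** On entry to DLASCL parameter number  4 had an illegal valueTraceback (most recent call last):
  File "<stdin>", line 7, in <module>
    x, resids, rank, s = _umath_linalg.lstsq(a, b, rcond,
                         ~~~~~~~~~~~~~~~~~~~^^^^^^^^^^^^^
                                             signature=signature)
                                             ^^^^^^^^^^^^^^^^^^^^
    raise LinAlgError("SVD did not converge in Linear Least Squares")
numpy.linalg.LinAlgError: SVD did not converge in Linear Least Squares
```

```bash
python3 -m jog '[[[0,0,0],-1],[[0,0,0],-1]]' 0.6 3; python3 - <<'E'
from h import *
print(cv2.Rodrigues(np.array(manip.state()['tool_rot']))[0].round(3))
p,d=manip.snapshot('top'); print(np.median(d),p.std())
E
```

```text
time: 0.35
ee_pos: [0.2112, -0.588, 0.3023]
tool_rot: [-3.02, -0.864, 0.0]
contact_force: [-0.9, -0.0, 0.8]
grip_width: 0.0737
[[ 0.849  0.529 -0.   ]
 [ 0.529 -0.849  0.001]
 [ 0.    -0.001 -1.   ]]
0.1097103 3.4203716644673707
```

```bash
python3 - <<'E'
from h import *
z=np.load('pics/side0.npz'); p,d=z['p'],z['d']; W=cloud('side',d)
v,u=np.mgrid[0:480,0:640]
m=(u>283)&(u<355)&(v>268)&(v<320)&np.isfinite(W[...,0])
P=W[m]; A=np.c_[P[:,0],P[:,2],np.ones(len(P))]; k=np.linalg.lstsq(A,P[:,1],rcond=None)[0]; print('y = ax+bz+c',k,'std',np.std(A@k-P[:,1]),'yaw',np.degrees(np.arctan(k[0])), 'lid', 1.5708+np.arctan(k[1]*np.cos(np.arctan(k[0]))), P.mean(0))
pose=(.5437,.105,np.radians(12))
overlay('side',p,[((0,255,0),cbox(pose)),((0,0,255),lidseg(pose,1.6))],265,240,385,350,6.5,'ov4')
E
```

```text
y = ax+bz+c [0.21905958 0.07640885 0.07073503] std 0.0017576817335257394 yaw 12.35601374150289 lid 1.6453008397799571 [0.52332407 0.19704944 0.15279988]
```

View pics/ov4.png

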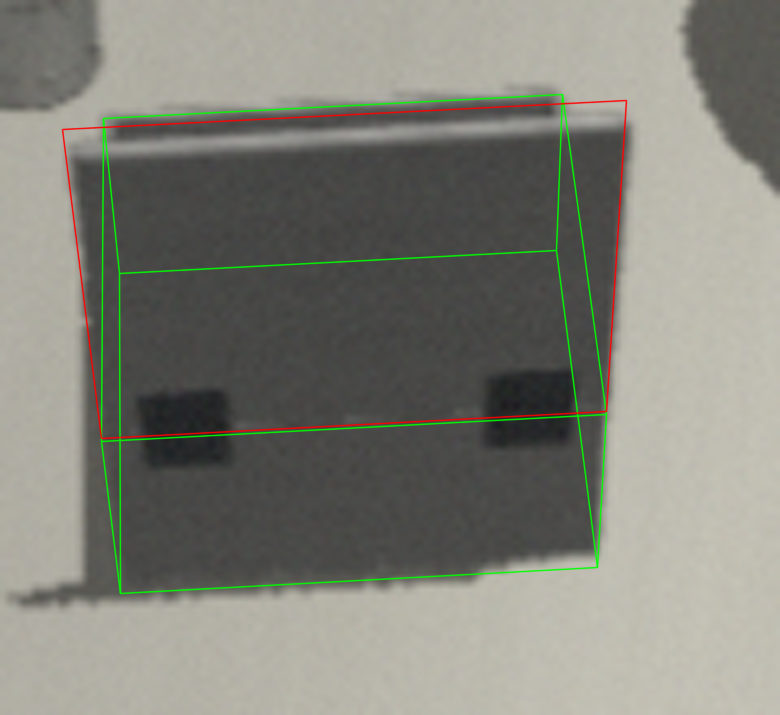

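The overlay agrees with the box model to a few mm: hinge line at crop (101–605, 437–412) and far rim at (103–563, 118–95). Box pose is about (0.5425, 0.105, 12.2°). The caddy is yawed about -46° with its fin at (0.539, -0.262). The top camera stays blocked. Next I'll move above the fin.

```bash
python3 -m jog '[[[0.94,-0.215,0],0],[[0.94,-0.215,0],0],[[0.94,-0.215,0],0],[[0.94,-0.215,0],0],[[0.94,-0.215,0],0],[[0.94,-0.215,0],0],[[0.94,-0.215,0],0],[[0.94,-0.215,0],0],[[0.94,-0.215,0],0],[[0.94,-0.215,0],0],[[0.94,-0.215,0],0],[[0.94,-0.215,0],0]]' 0.6 3
python3 -m jog '[[[0,0,0],-1],[[0,0,0],-1],[[0,0,0],-1],[[0,0,0],-1],[[0,0,0],-1],[[0,0,0],-1],[[0,0,0],-1],[[0,0,0],-1],[[0,0,0],-1],[[0,0,0],-1],[[0,0,0],-1],[[0,0,0],-1]]'
python3 -m jog '[[[0,0,0],-1],[[0,0,0],-1],[[0,0,0],-1],[[0,0,0],-1],[[0,0,0],-1],[[0,0,0],0]]'
cat >> h.py <<'E'
def go(x,y,z,yaw=None):
    s=manip.state(); R=cv2.Rodrigues(np.array(s['tool_rot']))[0]; e=np.array([x,y,z])-s['ee_pos']
    cy=np.degrees(np.arctan2(R[1,0],R[0,0])); print('t',round(float(s['time']),2),'pos',np.round(s['ee_pos'],4),'yaw',round(cy,2),'F',np.round(s['contact_force'],1),'w',round(float(s['grip_width']),4))
    print('shift units',np.round(R.T@e/.04,2), 'turn units', None if yaw is None else round((cy-yaw)/6,2))
E
python3 -c "
from h import *
go(.539,-.262,.123,134); snap('side','s1')
p=np.load('pics/s1.npz')['p']; cv2.imwrite('pics/s1c.png',cv2.resize(p[140:240,280:400,::-1],None,fx=6,fy=6,interpolation=cv2.INTER_CUBIC))"
```

```text
time: 1.9
ee_pos: [0.5413, -0.2619, 0.3025]
tool_rot: [-3.022, -0.857, 0.001]
contact_force: [-0.3, 0.1, -0.3]
grip_width: 0.055
time: 3.4
ee_pos: [0.5404, -0.2629, 0.3024]
tool_rot: [-1.937, -2.473, 0.0]
contact_force: [-0.7, 0.5, -0.1]
grip_width: 0.0551
time: 4.15
ee_pos: [0.5405, -0.2629, 0.3024]
tool_rot: [-1.236, -2.888, -0.0]
contact_force: [-0.5, -0.2, -0.8]
grip_width: 0.055
t 4.15 pos [ 0.5405 -0.2629  0.3024] yaw 133.64 F [-0.5 -0.2 -0.8] w 0.055
shift units [ 0.04 -0.01  4.49] turn units -0.06
```

View pics/s1c.png

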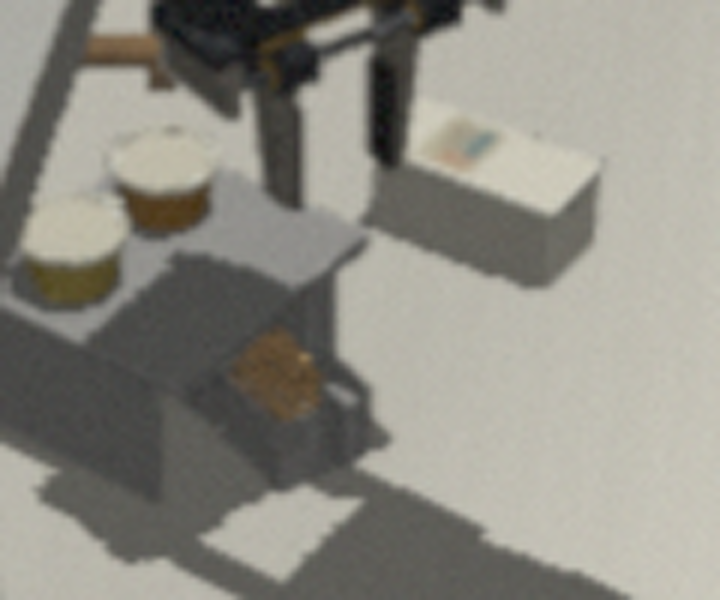

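The fingers hang above the riser region, and the fin's top is visible at crop (345,390). I'll go down part-way first and check the alignment.

```bash
python3 -m jog '[[[0.04,0,0.75],0],[[0,0,0.75],0],[[0,0,0.75],0],[[0,0,0.75],0],[[0,0,0],0]]'
python3 -c "
from h import *
go(.539,-.262,.123,134); snap('side','s2')
p=np.load('pics/s2.npz')['p']; cv2.imwrite('pics/s2c.png',cv2.resize(p[150:235,290:380,::-1],None,fx=7,fy=7,interpolation=cv2.INTER_CUBIC))"
```

```text
time: 4.82
ee_pos: [0.5382, -0.2613, 0.1806]
tool_rot: [-1.235, -2.884, -0.0]
contact_force: [-0.7, -0.2, -0.5]
grip_width: 0.0555
t 4.83 pos [ 0.5382 -0.2613  0.1806] yaw 133.62 F [-0.7 -0.2 -0.5] w 0.0555
shift units [-0.03  0.    1.44] turn units -0.06
```

View pics/s2c.png

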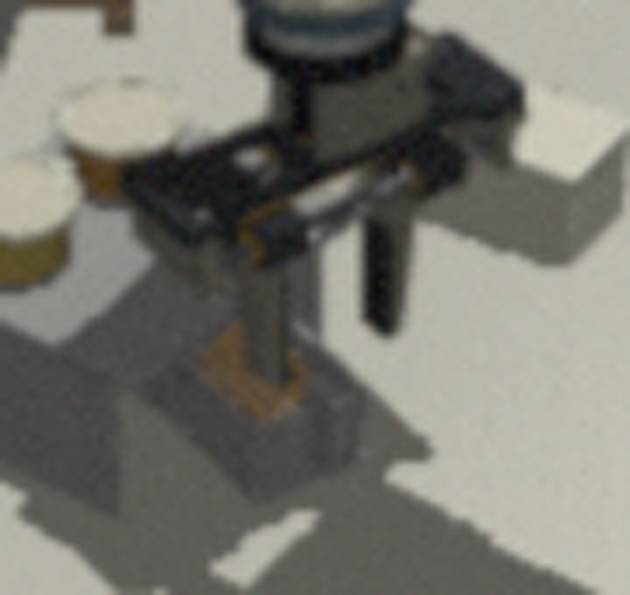

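```bash
python3 -m jog '[[[0.06,0,0.5],0],[[0,0,0.5],0],[[0,0,0.44],0],[[0,0,0],0]]'
python3 -m jog '[[[0,0,0],0],[[0,0,0],0],[[0,0,0],0],[[0,0,0],0]]' 0 25
python3 -c "
from h import *
go(.495-.077*.69,-.217+.077*.72,.123,134); snap('side','s3')
p=np.load('pics/s3.npz')['p']; cv2.imwrite('pics/s3c.png',cv2.resize(p[150:235,290:380,::-1],None,fx=7,fy=7,interpolation=cv2.INTER_CUBIC))"
```

```text
time: 5.38
ee_pos: [0.5376, -0.26, 0.1247]
tool_rot: [-1.234, -2.888, -0.0]
contact_force: [-0.4, 1.2, 0.2]
grip_width: 0.0552
time: 5.88
ee_pos: [0.5379, -0.2602, 0.1254]
tool_rot: [1.234, 2.889, -0.0]
contact_force: [-0.3, 0.9, -0.0]
grip_width: 0.0172
t 5.88 pos [ 0.5379 -0.2602  0.1254] yaw 133.75 F [-0.3  0.9 -0. ] w 0.0172
shift units [ 3.44 -0.03  0.06] turn units -0.04
```

View pics/s3c.png

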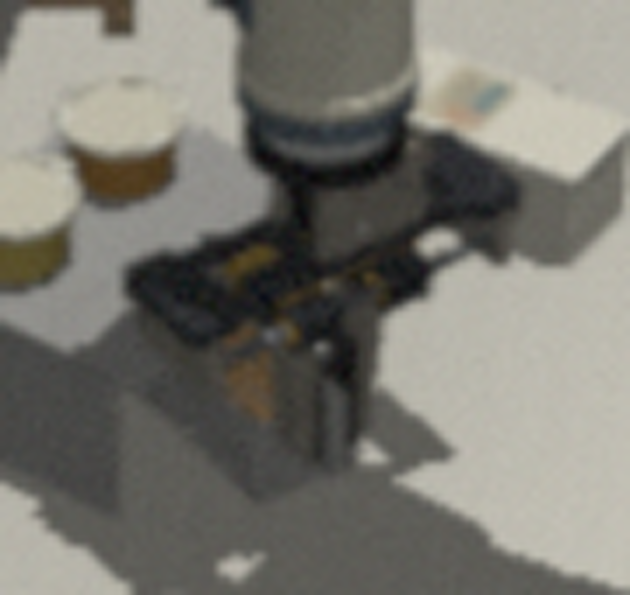

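```bash
python3 -m jog '[[[0,0,0],0],[[0,0,0],0],[[0,0,0],0]]'
python3 -c "
from h import *
go(.48,-.2,.125,134)"
```

```text
time: 6.3
ee_pos: [0.5377, -0.2604, 0.1252]
tool_rot: [-1.234, -2.889, 0.0]
contact_force: [-4.4, -1.9, 5.0]
grip_width: 0.0098
t 6.3 pos [ 0.5377 -0.2604  0.1252] yaw 133.75 F [-4.4 -1.9  5. ] w 0.0098
shift units [2.09 0.   0.01] turn units -0.04
```

```bash
python3 -m jog '[[[0.2,0,0],0],[[0.35,0,0],0],[[0.35,0,0],0],[[0.35,0,0],0],[[0.35,0,0],0],[[0.4,0,0],0],[[0.4,0,0],0],[[0.4,0,0],0],[[0.4,0,0],0],[[0.3,0,0],0],[[0.1,0,0],0],[[0,0,0],0]]'
python3 -c "
from h import *
go(.48,-.2,.125,134); snap('side','s4')
p=np.load('pics/s4.npz')['p']; cv2.imwrite('pics/s4c.png',cv2.resize(p[150:280,280:400,::-1],None,fx=4.6,fy=4.6,interpolation=cv2.INTER_CUBIC))"
```

```text
time: 7.8
ee_pos: [0.4377, -0.1555, 0.1252]
tool_rot: [-1.233, -2.888, -0.001]
contact_force: [0.7, 1.6, 8.5]
grip_width: 0.0099
t 7.8 pos [ 0.4377 -0.1555  0.1252] yaw 133.74 F [0.7 1.6 8.5] w 0.0099
shift units [-1.53 -0.01  0.  ] turn units -0.04
```

View pics/s4c.png

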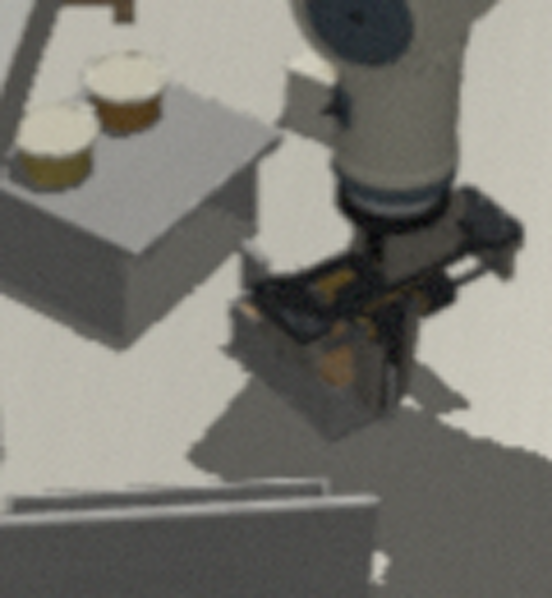

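```bash
python3 -m jog '[[[0,0,0],0],[[0,0,0],0],[[0,0,0],0],[[0,0,0],0],[[0,0,0],0]]' 0.6
python3 -m jog '[[[0,0,-0.4],0],[[0,0,-0.8],0],[[0,0,-0.9],0],[[0,0,-0.9],0],[[0,0,-0.6],0],[[1,0,0],1],[[1,0,0],1],[[0.8,0,0],1],[[0,0,0],0]]'
python3 -c "
from h import *
go(.4924,-.2125,.25,44); snap('side','s5')
p=np.load('pics/s5.npz')['p']; cv2.imwrite('pics/s5c.png',cv2.resize(p[160:260,300:400,::-1],None,fx=6,fy=6,interpolation=cv2.INTER_CUBIC))"
```

```text
time: 8.48
ee_pos: [0.4382, -0.1561, 0.125]
tool_rot: [-1.234, -2.889, 0.0]
contact_force: [-0.0, -0.4, -0.1]
grip_width: 0.0548
time: 9.6
ee_pos: [0.3681, -0.0673, 0.2691]
tool_rot: [-1.668, -2.661, 0.0]
contact_force: [0.5, -0.2, 0.5]
grip_width: 0.0555
t 9.6 pos [ 0.3681 -0.0673  0.2691] yaw 115.84 F [ 0.5 -0.2  0.5] w 0.0555
shift units [-4.62  1.22  0.47] turn units 11.97
```

View pics/s5c.png

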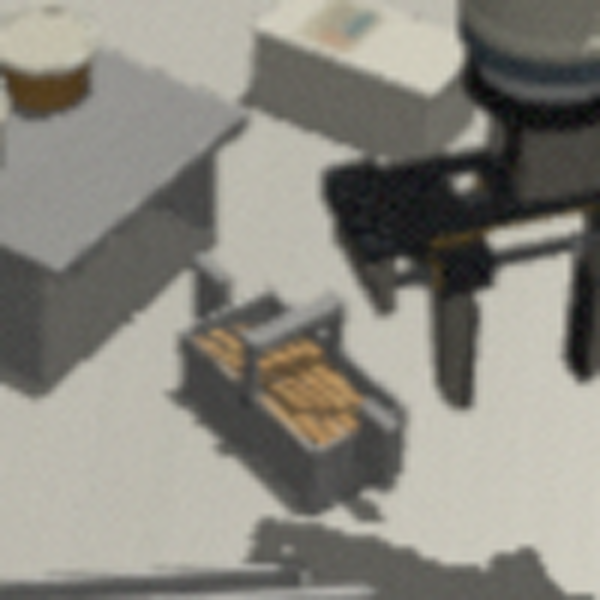

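```bash
cat >> h.py <<'E'
def fitc(L,ob,g,zoff=0):
    from scipy.optimize import least_squares
    L=np.array(L,float)
    def W(v): c,s=np.cos(v[2]),np.sin(v[2]); return np.c_[v[0]+L[:,0]*c-L[:,1]*s,v[1]+L[:,0]*s+L[:,1]*c,L[:,2]+zoff]
    r=least_squares(lambda v:(proj('side',W(v))-ob).ravel(),g); print(r.x.round(4),np.degrees(r.x[2]).round(2),'res',r.fun.round(1)); return r.x
E
python3 - <<'E'
from h import *
p=np.load('pics/s5.npz')['p']; W=cloud('side',np.load('pics/s5.npz')['d'])
ob=np.array([(313,450),(405,405),(183,338),(275,293),(303,515)])/6+[300,160]-.4
v=fitc([[-.062,.032,.05],[-.062,-.032,.05],[.062,.032,.05],[.062,-.032,.05],[-.062,.032,0]],ob,[.49,-.21,-.8])
overlay('side',p,[((0,0,255),caddy(v))],300,160,400,260,6,'ov5')
# depth check of the tray / bar
v_,u=np.mgrid[0:480,0:640]
m=(u>325)&(u<370)&(v_>200)&(v_<247)
c,s=np.cos(v[2]),np.sin(v[2]); D=W[m]-[v[0],v[1],0]; l=np.c_[D[:,0]*c+D[:,1]*s,-D[:,0]*s+D[:,1]*c,D[:,2]]
b=l[(l[:,2]>.076)&(l[:,2]<.1)&(abs(l[:,0])<.03)]; print('bar pts local',len(b),b.mean(0).round(4),b.min(0).round(3),b.max(0).round(3))
E
```

```text
[ 0.4924 -0.2108 -0.8287] -47.48 res [-0.3  0.7  0.2  0.5 -0.6 -1.5 -0.4 -1.   1.   1. ]
bar pts local 85 [-0.002   0.0029  0.0854] [-0.011 -0.029  0.077] [0.01  0.034 0.093]
```

View pics/ov5.png

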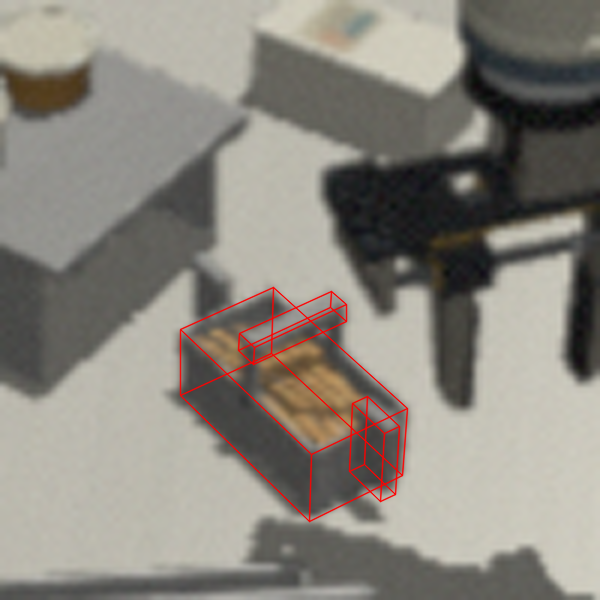

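```bash
python3 -m jog '[[[0,0,0],1],[[0,0,0],1],[[0,0,0],1],[[0,0,0],1],[[0,0,0],1],[[0,0,0],1],[[0,0,0],1],[[0,0,0],1],[[0,0,0],1],[[0,0,0],1],[[0,0,0],1],[[0,0,0],1]]'
python3 -c "
from h import *
go(.4927,-.210,.25,43.3)"
```

```text
time: 11.15
ee_pos: [0.3701, -0.0692, 0.2692]
tool_rot: [2.916, 1.167, 0.0]
contact_force: [0.3, -0.5, 0.6]
grip_width: 0.0552
t 11.15 pos [ 0.3701 -0.0692  0.2692] yaw 43.62 F [ 0.3 -0.5  0.6] w 0.0552
shift units [-0.21  4.66  0.48] turn units 0.05
```

```bash
python3 -m jog '[[[-0.05,0.78,0],0.05],[[-0.05,0.78,0],0],[[-0.05,0.78,0],0],[[-0.05,0.78,0],0],[[0,0.77,0],0],[[0,0.77,0.48],0],[[0,0,0.5],0],[[0,0,0],0]]'
python3 -c "
from h import *
go(.4927,-.210,.150,43.3); snap('side','s6')
p=np.load('pics/s6.npz')['p']; cv2.imwrite('pics/s6c.png',cv2.resize(p[160:260,300:400,::-1],None,fx=6,fy=6,interpolation=cv2.INTER_CUBIC))"
```

```text
time: 12.15
ee_pos: [0.4913, -0.2099, 0.2282]
tool_rot: [-2.916, -1.163, 0.004]
contact_force: [-0.3, 0.4, 0.6]
grip_width: 0.0554
t 12.15 pos [ 0.4913 -0.2099  0.2282] yaw 43.47 F [-0.3  0.4  0.6] w 0.0554
shift units [0.03 0.03 1.96] turn units 0.03
```

View pics/s6c.png

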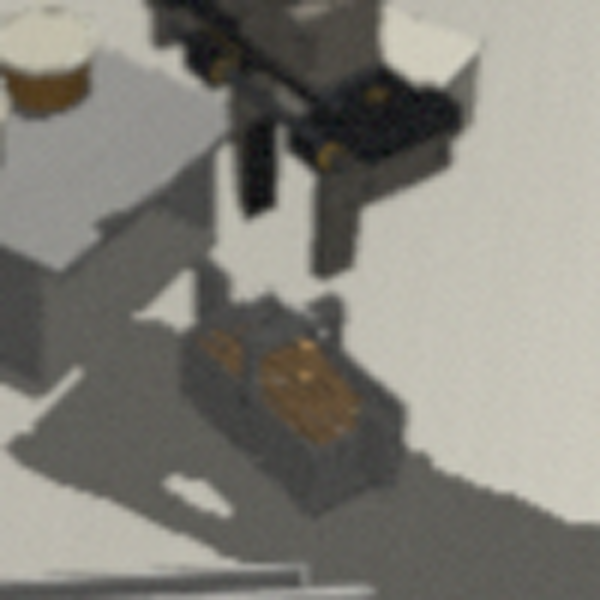

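The fingers straddle the bar at crop (295,320). Going down.

```bash
python3 -m jog '[[[0.03,0.03,0.5],0],[[0,0,0.5],0],[[0,0,0.5],0],[[0,0,0.46],0],[[0,0,0],0]]'
python3 -m jog '[[[0,0,0],0],[[0,0,0],0],[[0,0,0],0],[[0,0,0],0],[[0,0,0],0],[[0,0,0],0],[[0,0,0],0]]' 0 40
python3 -c "
from h import *
go(.4927,-.210,.150,43.3)"
```

```text
time: 12.82
ee_pos: [0.4933, -0.2092, 0.1514]
tool_rot: [-2.917, -1.164, 0.001]
contact_force: [-0.7, 0.0, -0.1]
grip_width: 0.0546
time: 13.7
ee_pos: [0.4933, -0.209, 0.1517]
tool_rot: [-2.918, -1.163, 0.0]
contact_force: [-2.5, 2.1, 5.8]
grip_width: 0.0133
t 13.7 pos [ 0.4933 -0.209   0.1517] yaw 43.46 F [-2.5  2.1  5.8] w 0.0133
shift units [-0.03  0.01  0.04] turn units 0.03
```

```bash
python3 -m jog '[[[0,0,-0.3],0],[[0,0,-0.6],0],[[0,0,-0.7],0],[[0,0,-0.7],0],[[0,0,-0.7],0],[[0,0,-0.6],0],[[0,0,-0.3],0],[[0,0,0],0]]'
python3 -m jog '[[[0,0,0],-0.7],[[0,0,0],-1],[[0,0,0],-1],[[0,0,0],-1],[[0,0,0],-1],[[0,0,0],-1],[[0,0,0],-1],[[0,0,0],-1],[[0,0,0],-1],[[0,0,0],-0.8],[[0,0,0],-0.3],[[0,0,0],0]]'
python3 -c "
from h import *
go(.5519,.0615,.3,102.2)"
```

```text
time: 14.7
ee_pos: [0.4935, -0.2092, 0.3079]
tool_rot: [2.918, 1.163, 0.001]
contact_force: [-0.5, 0.3, -6.1]
grip_width: 0.0136
time: 16.2
ee_pos: [0.4932, -0.209, 0.3067]
tool_rot: [-1.972, -2.444, 0.001]
contact_force: [-0.1, 0.1, -5.2]
grip_width: 0.0135
t 16.2 pos [ 0.4932 -0.209   0.3067] yaw 102.19 F [-0.1  0.1 -5.2] w 0.0135
shift units [6.3  2.86 0.17] turn units -0.0
```

```bash
python3 -m jog '[[[0.4,0.18,0],0],[[0.63,0.29,0],0],[[0.63,0.29,0],0],[[0.63,0.29,0],0],[[0.63,0.29,0],0],[[0.63,0.29,0],0],[[0.63,0.29,0],0],[[0.63,0.29,0],0],[[0.63,0.29,0],0],[[0.5,0.23,0],0],[[0.36,0.13,0],0],[[0,0,0],0]]'
python3 -c "
from h import *
go(.5519,.0615,.157,102.2); snap('side','s7')
p=np.load('pics/s7.npz')['p']; cv2.imwrite('pics/s7c.png',cv2.resize(p[180:340,250:410,::-1],None,fx=3.75,fy=3.75,interpolation=cv2.INTER_CUBIC))"
```

```text
time: 17.7
ee_pos: [0.5516, 0.0625, 0.3074]
tool_rot: [-1.97, -2.447, 0.0]
contact_force: [-0.4, -0.6, -6.3]
grip_width: 0.0133
t 17.7 pos [0.5516 0.0625 0.3074] yaw 102.33 F [-0.4 -0.6 -6.3] w 0.0133
shift units [-0.03  0.    3.76] turn units 0.02
```

View pics/s7c.png

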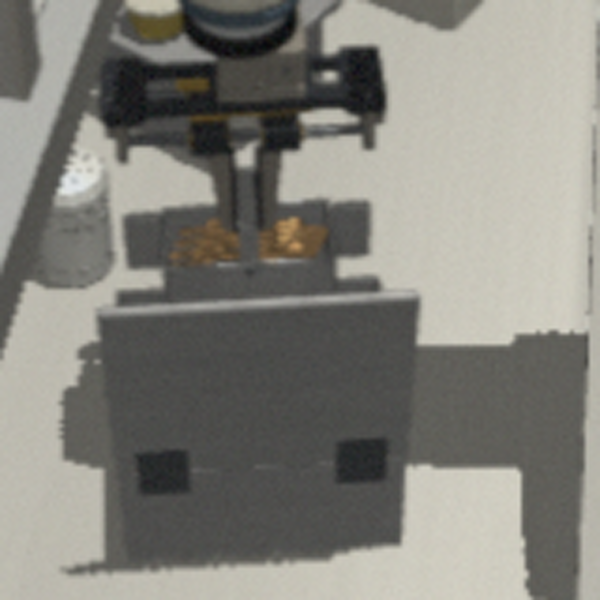

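```bash
python3 - <<'E'
from h import *
p=np.load('pics/s7.npz')['p']
v=(.5516,.0625,np.radians(12.33)); h=.1557
def up(L): return [(a+[0,0,h],b+[0,0,h]) for a,b in L]
cad=up(caddy(v)+boxl(.061,.089,-.005,.005,.022,.072,v))
bp=(.5425,.105,np.radians(12.2))
overlay('side',p,[((0,255,0),cbox(bp)+lidseg(bp,1.68)),((0,0,255),cad)],265,215,375,335,6.2,'ov7')
E
```

```text
(no output)
```

View pics/ov7.png

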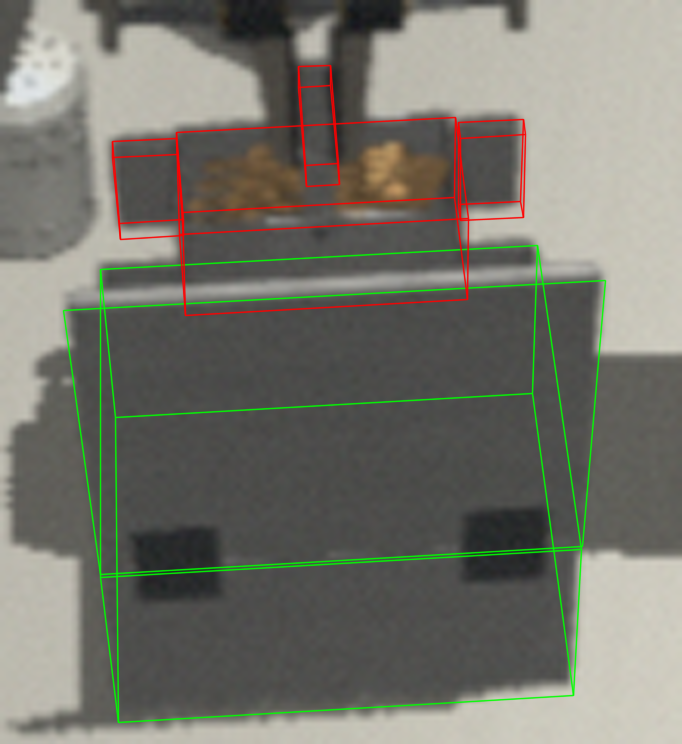

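The held caddy coincides with its model, and the box overlay fits within about 2 mm. Lowering now.

```bash
python3 -m jog '[[[-0.03,0,0.3],0],[[0,0,0.4],0],[[0,0,0.4],0],[[0,0,0.4],0],[[0,0,0.3],0],[[0,0,0],0]]'
python3 -m jog '[[[0,0,0.3],0],[[0,0,0.3],0],[[0,0,0.3],0],[[0,0,0.2],0],[[0,0,0],0]]'
python3 -c "
from h import *
go(.5519,.0615,.157,102.2)"
```

```text
time: 18.5
ee_pos: [0.5515, 0.0602, 0.2343]
tool_rot: [-1.971, -2.445, 0.002]
contact_force: [0.6, 0.6, -6.3]
grip_width: 0.0133
time: 19.12
ee_pos: [0.5516, 0.0602, 0.1907]
tool_rot: [-1.971, -2.445, 0.002]
contact_force: [-0.3, -0.0, -5.0]
grip_width: 0.0135
t 19.12 pos [0.5516 0.0602 0.1907] yaw 102.25 F [-0.3 -0.  -5. ] w 0.0135
shift units [0.03 0.01 0.84] turn units 0.01
```

```bash
python3 -m jog '[[[0.02,0,0.25],0],[[0,0,0.25],0],[[0,0,0.18],0],[[0,0,0.1],0],[[0,0,0],0]]'
python3 -c "
from h import *
go(.5519,.0615,.157,102.2)"
```

```text
time: 19.75
ee_pos: [0.5517, 0.061, 0.16]
tool_rot: [-1.971, -2.446, 0.001]
contact_force: [-0.0, -0.4, -5.5]
grip_width: 0.0132
t 19.75 pos [0.5517 0.061  0.16  ] yaw 102.25 F [-0.  -0.4 -5.5] w 0.0132
shift units [0.01 0.01 0.07] turn units 0.01
```

```bash
python3 -m jog '[[[0,0,0.05],0],[[0,0,0.05],0],[[0,0,0],0]]'
python3 -c "
from h import *
go(.5519,.0615,.157,102.2)"
```

```text
time: 20.12
ee_pos: [0.5521, 0.0611, 0.1567]
tool_rot: [1.971, 2.446, 0.001]
contact_force: [-0.8, 0.6, -0.9]
grip_width: 0.0136
t 20.12 pos [0.5521 0.0611 0.1567] yaw 102.26 F [-0.8  0.6 -0.9] w 0.0136
shift units [ 0.01 -0.   -0.01] turn units 0.01
```

```bash
python3 -m jog '[[[0,0,0],0],[[0,0,0],0],[[0,0,0],0],[[0,0,0],0],[[0,0,0],0]]' 0.45 10
python3 -m jog '[[[0,0,-0.3],0],[[0,0,-0.6],0],[[0,0,-0.9],0],[[0,0,-0.9],0],[[0,0,-0.9],0],[[0,0,-0.9],0],[[-1,0,-0.9],0],[[-1,0,-0.6],0],[[-1,0,0],0],[[0,0,0],0]]' 
python3 -c "
from h import *
go(.5519,.0615,.157,102.2); snap('side','s8')
p=np.load('pics/s8.npz')['p']; cv2.imwrite('pics/s8c.png',cv2.resize(p[180:340,250:410,::-1],None,fx=3.75,fy=3.75,interpolation=cv2.INTER_CUBIC))"
```

```text
time: 20.75
ee_pos: [0.5519, 0.061, 0.1563]
tool_rot: [1.972, 2.446, 0.0]
contact_force: [0.6, 0.3, 0.5]
grip_width: 0.0414
time: 22.0
ee_pos: [0.5775, -0.0583, 0.3973]
tool_rot: [1.974, 2.442, 0.001]
contact_force: [-0.5, -0.4, 0.0]
grip_width: 0.0409
t 22.0 pos [ 0.5775 -0.0583  0.3973] yaw 102.1 F [-0.5 -0.4  0. ] w 0.0409
shift units [ 3.07 -0.    6.01] turn units -0.02
```

View pics/s8c.png

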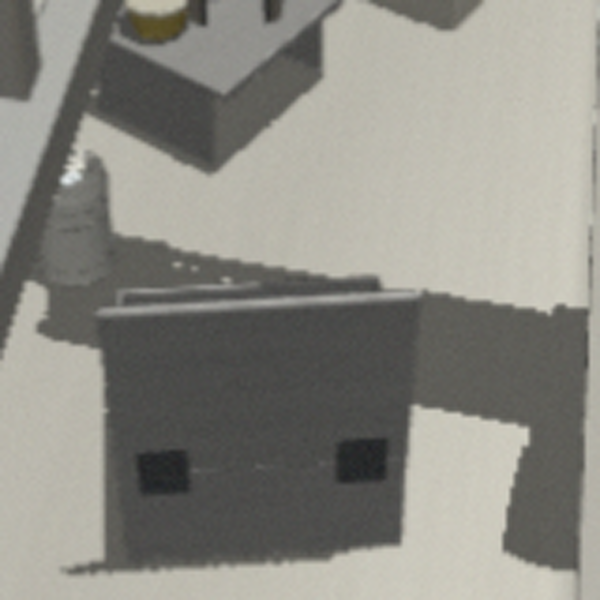

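The caddy is now hidden behind the lid. The release height (TCP z 0.156) matches it standing on the bay floor, and the lid is still open at about 1.65 rad. Next I'll close the fingers, rise and cross over the lid to get behind it.

```bash
python3 -m jog '[[[0,0,-0.8],0],[[0,0,-0.8],0],[[0,0,0],0]]' 0 10
python3 -c "
from h import *
b=(.5425,.105,np.radians(12.2)); y=.175
go(b[0]-y*np.sin(b[2]),b[1]+y*np.cos(b[2]),.46,102.2)"
```

```text
time: 22.42
ee_pos: [0.5777, -0.0551, 0.4629]
tool_rot: [1.968, 2.444, 0.004]
contact_force: [-0.2, 1.0, 0.1]
grip_width: 0.0132
t 22.43 pos [ 0.5777 -0.0551  0.4629] yaw 102.31 F [-0.2  1.   0.1] w 0.0132
shift units [8.47 0.   0.07] turn units 0.02
```

```bash
python3 -m jog '[[[0.6,0,0],0],[[0.8,0,0],0],[[0.8,0,0],0],[[0.8,0,0],0],[[0.8,0,0],0],[[0.8,0,0],0],[[0.8,0,0],0],[[0.8,0,0],0],[[0.8,0,0],0],[[0.8,0,0],0],[[0.67,0,0],0],[[0,0,0],0]]'
python3 -c "
from h import *
b=(.5425,.105,np.radians(12.2)); y=.175
go(b[0]-y*np.sin(b[2]),b[1]+y*np.cos(b[2]),.323,102.2);snap('side','s9')"
```

```text
time: 23.92
ee_pos: [0.5041, 0.2765, 0.459]
tool_rot: [-1.967, -2.448, 0.003]
contact_force: [0.5, 0.0, -0.0]
grip_width: 0.0007
t 23.93 pos [0.5041 0.2765 0.459 ] yaw 102.43 F [ 0.5  0.  -0. ] w 0.0007
shift units [-0.02  0.04  3.4 ] turn units 0.04
```

View pics/s9.png

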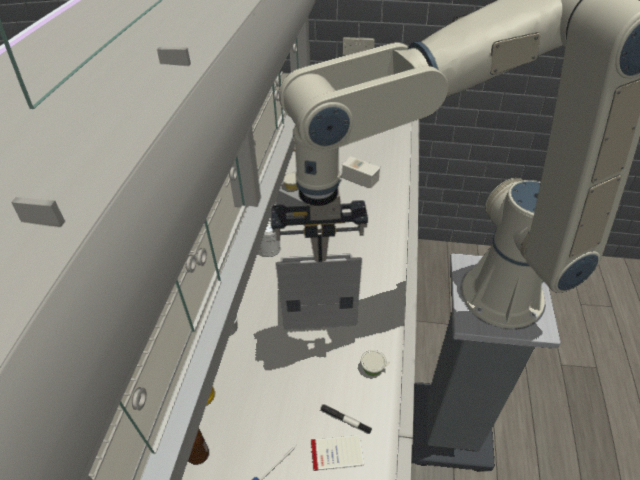

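The closed fingers are at about (321,250), above and behind the lid, and nothing is touching. Going down behind it.

```bash
python3 -m jog '[[[0,0,0.5],0],[[0,0,0.7],0],[[0,0,0.7],0],[[0,0,0.7],0],[[0,0,0.5],0],[[0,0,0.3],0],[[0,0,0],0]]'
python3 -c "
from h import *
b=(.5425,.105,np.radians(12.2)); y=.08
go(b[0]-y*np.sin(b[2]),b[1]+y*np.cos(b[2]),.323,102.2);snap('side','s10')
p=np.load('pics/s10.npz')['p']; cv2.imwrite('pics/s10c.png',cv2.resize(p[180:340,250:410,::-1],None,fx=3.75,fy=3.75,interpolation=cv2.INTER_CUBIC))"
```

```text
time: 24.85
ee_pos: [0.5051, 0.2742, 0.3236]
tool_rot: [-1.972, -2.445, 0.002]
contact_force: [0.6, -0.4, -0.4]
grip_width: 0.0004
t 24.85 pos [0.5051 0.2742 0.3236] yaw 102.23 F [ 0.6 -0.4 -0.4] w 0.0004
shift units [-2.33  0.02  0.02] turn units 0.01
```

View pics/s10c.png

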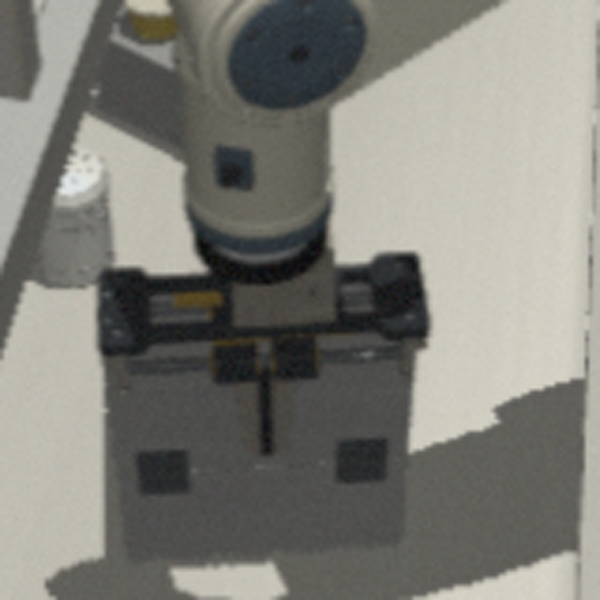

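```bash
python3 -m jog '[[[-0.3,0,0],0],[[-0.35,0,0],0],[[-0.35,0,0],0],[[-0.3,0,0],0],[[-0.25,0,0],0],[[-0.25,0,0],0],[[-0.25,0,0],0],[[-0.25,0,0],0],[[0,0,0],0]]'
python3 -m jog '[[[-0.2,0,0],0],[[-0.2,0,0],0],[[0,0,0],0]]'
python3 -c "
from h import *
b=(.5425,.105,np.radians(12.2)); y=.055
go(b[0]-y*np.sin(b[2]),b[1]+y*np.cos(b[2]),.323,102.2);snap('side','s11')
p=np.load('pics/s11.npz')['p']; cv2.imwrite('pics/s11c.png',cv2.resize(p[180:340,250:410,::-1],None,fx=3.75,fy=3.75,interpolation=cv2.INTER_CUBIC))"
```

```text
time: 26.02
ee_pos: [0.5251, 0.1842, 0.3242]
tool_rot: [1.973, 2.445, -0.0]
contact_force: [-1.0, -0.2, 0.5]
grip_width: 0.0008
time: 26.4
ee_pos: [0.5285, 0.1687, 0.3243]
tool_rot: [1.972, 2.445, -0.0]
contact_force: [0.4, -0.3, 0.4]
grip_width: 0.0007
t 26.4 pos [0.5285 0.1687 0.3243] yaw 102.22 F [ 0.4 -0.3  0.4] w 0.0007
shift units [-0.26  0.01  0.03] turn units 0.0
```

View pics/s11c.png

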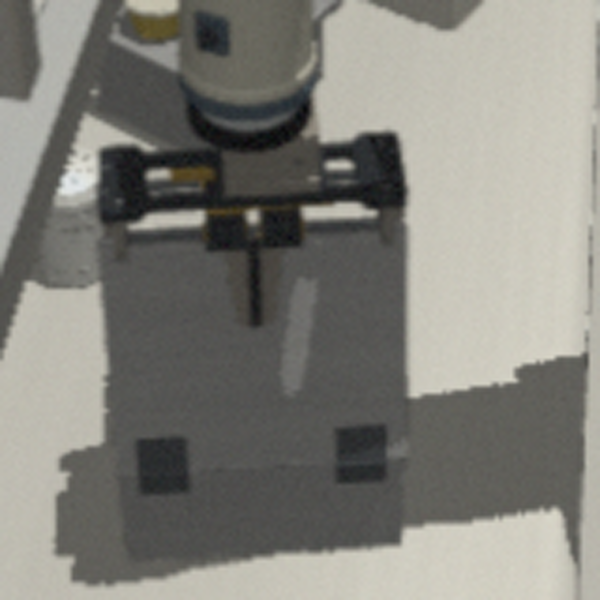

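```bash
cat >> h.py <<'E'
def lidang(f):
    W=cloud('side',np.load(f'pics/{f}.npz')['d']); v,u=np.mgrid[0:480,0:640]
    b=(.5425,.105,np.radians(12.2)); D=W-[b[0],b[1],0]
    lx=D[...,0]*np.cos(b[2])+D[...,1]*np.sin(b[2]); ly=-D[...,0]*np.sin(b[2])+D[...,1]*np.cos(b[2])
    for s in(-1,1):
        m=(lx*s>.035)&(lx*s<.09)&(D[...,2]>.125)&(D[...,2]<.24)&(ly<.2)&(ly>-.15)&(v>250-20)&(v<310)
        a=np.arctan2(D[...,2][m]-.107,.0915-ly[m]); print('lid',np.percentile(a,[10,50,90]).round(3),m.sum())
E
python3 -c "
from h import *
lidang('s10');lidang('s11')"
```

```text
lid [1.589 1.63  1.662] 506
lid [1.601 1.635 1.673] 514
lid [1.187 1.232 1.274] 882
lid [1.196 1.238 1.283] 890
```

The lid reads about 1.235 rad, already slightly ahead of the fingers, with no contact force. I'll back off and check whether it is falling.

```bash
python3 -m jog '[[[0.5,0,0],0],[[0.5,0,0],0],[[0.5,0,-0.3],0],[[0,0,0],0]]'
python3 -c "
from h import *
snap('side','s12');lidang('s12')
p=np.load('pics/s12.npz')['p']; cv2.imwrite('pics/s12c.png',cv2.resize(p[180:340,250:410,::-1],None,fx=3.75,fy=3.75,interpolation=cv2.INTER_CUBIC))"
```

```text
time: 26.95
ee_pos: [0.5156, 0.2302, 0.3376]
tool_rot: [1.968, 2.448, 0.003]
contact_force: [0.7, -0.1, -0.2]
grip_width: 0.0006Traceback (most recent call last):
  File "<string>", line 3, in <module>
    snap('side','s12');lidang('s12')
                       ~~~~~~^^^^^^^
  File "h.py", line 53, in lidang
    a=np.arctan2(D[...,2][m]-.107,.0915-ly[m]); print('lid',np.percentile(a,[10,50,90]).round(3),m.sum())
                                                            ~~~~~~~~~~~~~^^^^^^^^^^^^^^
    return _quantile_unchecked(
        a, q, axis, out, overwrite_input, method, keepdims, weights)
    return _ureduce(a,
                    func=_quantile_ureduce_func,
    ...<5 lines>...
                    overwrite_input=overwrite_input,
                    method=method)
    r = func(a, **kwargs)
    result = _quantile(arr,
                       quantiles=q,
    ...<2 lines>...
                       out=out,
                       weights=wgt)
    slices_having_nans = np.isnan(arr[-1, ...])
                                  ~~~^^^^^^^^^
IndexError: index -1 is out of bounds for axis 0 with size 0
```

```bash
python3 -m jog '[[[0,0,-0.8],0],[[0,0,-0.8],0],[[0,0,-0.8],0],[[0,0,-0.4],0],[[0,0,0],0],[[0,0,0],0],[[0,0,0],0],[[0,0,0],0]]'
python3 -c "
from h import *
snap('side','s13')
z=np.load('pics/s13.npz');p=z['p']; W=cloud('side',z['d'])
b=(.5425,.105,np.radians(12.2)); D=W-[b[0],b[1],0]
lx=D[...,0]*np.cos(b[2])+D[...,1]*np.sin(b[2]); ly=-D[...,0]*np.sin(b[2])+D[...,1]*np.cos(b[2])
m=(abs(lx)<.1)&(abs(ly)<.08)&(D[...,2]>.05)&(D[...,2]<.2)
A=np.c_[ly[m],np.ones(m.sum())]; k=np.linalg.lstsq(A,D[...,2][m],rcond=None)[0]; print(m.sum(),'slope',k, np.std(A@k-D[...,2][m]), np.percentile(D[...,2][m],[2,50,98]))
cv2.imwrite('pics/s13c.png',cv2.resize(p[160:400,240:420,::-1],None,fx=2.5,fy=2.5,interpolation=cv2.INTER_CUBIC))"
```

```text
time: 28.0
ee_pos: [0.5155, 0.2279, 0.4475]
tool_rot: [-1.971, -2.445, 0.002]
contact_force: [-0.2, 1.0, -0.6]
grip_width: 0.0005
3113 slope [7.48186768e-05 1.11296446e-01] 0.0021714334398419315 [0.10687446 0.11128055 0.1158176 ]
```

View pics/s13c.png

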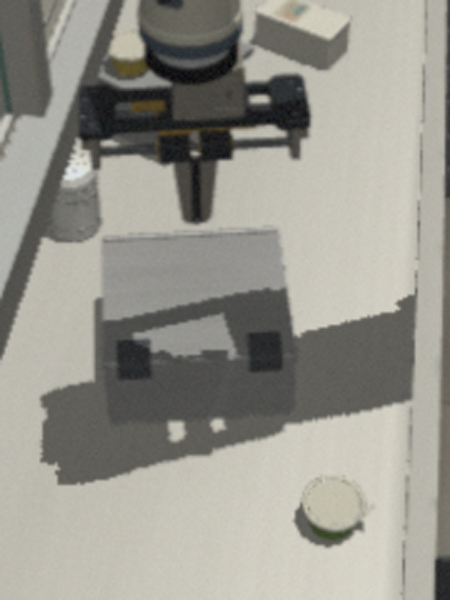

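The lid is shut and level (slope 0.0001, surface z 0.111). The tub is at pixel (373,361), and the dredger and carton look unmoved. The arm is clear, so I'm handing in.

```bash
python3 -m jog '[[[0,0,0],0],[[0,0,0],0]]'; python3 -c "
from plant import manip
print(manip.hand_in())"
```

```text
time: 28.3
ee_pos: [0.5156, 0.2279, 0.4483]
tool_rot: [1.972, 2.446, -0.0]
contact_force: [0.4, 0.1, 0.4]
grip_width: 0.0003
the job is handed in; nothing more can be done
None
```

The job is done and handed in at about 28 s; no verdict was reported.

**What I did:** I pulled the caddy out by its front fin, about 14 cm along its own axis, and let go of it about 115 mm in front of the riser edge (87 needed). I then took it by the carry bar, lowered it into the right-hand bay and released it. Last, I pushed the lid past upright from behind with the closed fingers. By the camera, the lid was at about 1.24 rad, moving ahead of the fingers, when I backed off. It fell shut without being touched.

**Last checks:**
- **Lid:** the depth image shows it flat, with a slope of about 0.0001. Its surface reads 0.111 m, which is 2–3 mm above nominal and within the camera calibration error.
- **Bystanders:** the dredger, dip tub and carton look unmoved. I judged this by eye, without measuring.
- **Robot:** the arm was clear of everything, with contact force near zero.

**What I could not check:**
- **Caddy in the bay:** it is hidden behind and under the lid. Its place comes from the gripper when I let go: within about 1 mm of the measured bay centre (box pose good to a few mm), with the tool height and the drop in load matching it standing on the floor.
- **Top camera:** something blocked it each time I tried it, early on, so all measurements come from the side camera alone.

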